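# Turn a Yagi antenna in its boom clamp to horizontal polarisation

### The job

Change the small Yagi antenna to horizontal polarisation: back off the boom clamp's T-handle screw just enough to let go of the boom (never more than half a turn), then roll the boom about its own axis until its cross rods (elements) lie level, either way round, and retighten the screw as firmly as you found it. Leave the flask, the multimeter and everything else on the bench where they stand.

Things in the scene. Friction and masses are not known exactly. Their poses are not given: they have to be found in the camera images.
- handle (a point): Centre of the clamp's black T-handle, on the vertical screw's axis, 232 mm above the bench. The handle is a level bar 80 mm long (point x axis), 16 wide, 22 high (221 to 243 mm above the bench), on a 22 mm collar 8 mm high and a 14 mm screw. Below it are the clamp's 80 x 30 mm bridge and two stud nuts 28 mm either side of the screw, tops 204 mm above the bench.
- clamp_screw (a joint): Turn of the clamp screw, rad, growing anticlockwise from above (loosens). -0.2 to 0.15 as found. Above 0.8 the jaw is off the boom, which then turns freely; below, the squeeze grows: 48 N at 0, 61 N at -0.2; stops at -0.8 and 4.5. The handle does not rise as it turns, stays where it is left and takes 0.05 to 0.25 N m. Half a turn is 3.14.
- clamp_jaw: The clamp's jaw plate, 76 x 40 x 16 mm with a rubber pad, guided on two studs and pressed down on the boom by the screw. Origin at the centre of its underside, on the screw's axis, 161 mm above the bench. The clamp stands on a 40 mm square column on a heavy base plate, 150 x 150 x 14 mm, that does not move.
- boom: Yagi antenna: level tube (boom), 22 mm thick, with four parallel 8 mm rods (elements) across it. Origin on its axis, 150 mm up, under the T-handle; y axis along the boom to its front end (245 mm from the origin; rear end at -35); x axis along the elements. Elements, from the clamp: 116, 110, 106, 104 mm long at y = 70, 120, 170, 222; a 50 x 30 x 30 mm feed box is on the second.
- tip_a (a point): One end of the antenna's front (104 mm) element, at x = +52, y = 222 mm of the boom. The boom only rolls about its own axis; the elements start within 0.6 rad of upright and are to end level. Loose, it is balanced and stays where it is left (friction 0.02 N m); clamped it holds against about 0.5 N m, so do not force it.
- tip_b (a point): The other end of the front element, at x = -52, y = 222 mm of the boom.
- flask: Bystander: steel vacuum flask with a black cap, 68 mm in diameter and 250 mm tall, upright beside the antenna's front end, on one side or the other, its axis 112 to 122 mm from the boom's axis. Loose and easily knocked. Origin at the centre of its underside.
- multimeter: Bystander: grey multimeter lying flat, 85 x 180 x 36 mm (dial up to 47 mm), beside the front of the antenna on the side where the flask is not. Loose. Origin at the centre of its underside.
- mouse: Bystander: black computer mouse, 105 x 60 x 36 mm. Loose. Origin at the centre of its underside.
- mug: Bystander: white mug, 82 mm in diameter and 92 mm tall. Loose. Origin at the centre of its underside.
- speaker_mic: Bystander: black hand-held speaker microphone, 100 x 68 x 32 mm. Loose. Origin at its underside.
- spanner: Bystander: steel spanner, 190 mm long, lying flat. Loose. Origin at its underside.
- connector_case: Bystander: clear plastic case for connectors, 160 x 110 x 44 mm. Loose. Origin at the centre of its underside.

How it is judged:
By the outcome, as a careful person would: the job done as asked, in the order asked, and still so for the second after the job is handed in, with the robot touching nothing.
It also fails if it takes over 70 s, if anything falls off the work surface, if the arm or the gripper's body presses on something with over 40 N, if the wrist force passes 120 N, or if a joint passes its speed limit or range.

### The arm

A 6-joint arm with a two-finger parallel gripper is mounted at the origin on the work surface. World frame = base frame: x ahead of the robot, y to its left, z up, the work surface at z = 0. Lengths are in m, angles in degrees, forces in N, time in s.
With the tool pointing down it reaches from about 0.35 to 0.875 m from the base axis. Payload 15.5 kg.
Tool frame: the origin (TCP) lies midway between the tips of the shut fingers; the grasp point (between the pads) lies 19 mm behind it (env.tcp_to_grasp is the z of the grasp point in the tool frame, in m); z points along the fingers, y is the line along which they close (so a half turn about z gives the same grasp; the last joint's range is limited). The gripper opens to 85 mm and grips with 20 to 120 N. Pads are 22 mm wide; open, the fingers measure 114 mm over their backs; the gripper's body (76 mm by 85 mm) begins 54 mm behind the grasp point. The pads swing forward as they close: fully open they stand 13 mm farther back than shut.
Start: joints at [62.252, 28.281, 77.091, -0, 74.628, -5.472], TCP at [0.237, 0.578, 0.231] pointing down, gripper open.
Joint ranges: [-166.48, 166.48], [-47.26, 123.95], [12.59, 153.08], [-70.14, 250.14], [6.76, 159.57], [-176.63, 176.63]. Speed limits (degrees/s): [108.29, 108.29, 147.25, 172.46, 172.46, 172.46].

### API

Orientations are given as a 3x3 rotation matrix whose columns are the frame's x, y, z axes.
In Python, from station import env gives the robot as it stands.
- The arm moves only by the shell command python3 -m creep 'ROWS' [FORCE]. ROWS is JSON, a list of rows, each a list of 5 numbers: the finger opening in mm, from 0 to 85.4, then the shift along the world's x, y, z each as a share of 500 mm, from -1 to 1, then the turn about the world's z as a share of pi rad, from -1 to 1. In form: [[gripper, tx, ty, tz, spin], ...]. A call has 1 to 12 rows; each row shifts and turns the commanded pose from where the row before left it; what a row does not reach is not made up. A row lasts 1/10 s, in which the tool goes at most 50 mm and 8.59 degrees, less where a joint would pass 70% of its speed; a pose out of reach is approached as far as the arm can. A call with a number of a shift or a turn outside -1 to 1 is refused whole. A call with a gripper value outside its range is refused whole. The fingers move at their own pace and stop on an object; FORCE is the grip in N (left out, the last holds). Time passes only in rows, so rows that do not move let the fingers close. It gives the time, the measured TCP pose, the force, the opening and the grip force at its end, in the units of the state.
- env.get_obs(): the state, without advancing time (a new reading comes with each control period).
- env.camera(name): name is "scene" or "top" or "wrist"; returns the picture (384x512x3 uint8, blue, green, red); there is no depth.
- env.camera_params(name): a dict with "intrinsics" (3x3 intrinsics, pixels), "R" (3x3) and "t" (3): a world point X has camera coordinates R X + t. Camera axes: x right, y down, z forward; pixel columns grow to the right and rows downward; lengths in m; the calibration is good to about 2 mm. A picture is of the moment at which its call begins: read the wrist's pose just before it. camera_params takes no time and is no camera call; for the wrist camera it gives the pose at the moment of the call.
- env.sign_off(): hands the job in; it is judged then, once.
The state is a dict: "clock": time; "qpos": joint angles; "dq": joint speeds; "joint_torque": joint torques, N m; "tcp_pos": TCP position; "tool_rot": TCP orientation; "force": force on the tool from outside, world axes, zero at the start; "moment": the same for the moment, N m; "gripper_width": opening from 0.0 (shut) to 1.0 (fully open); "gripper_force": force on a finger pad.
Only numpy, scipy, OpenCV 4.12 (cv2) and the standard library are available. Lean on these libraries where they do the work, as an engineer would, in place of code of your own. Each camera call takes 0.05 s, during which the arm holds its last target. There are 200 camera calls.

## Working session

There is one attempt and no reset: what is moved stays moved. The work goes in short steps, Python scripts to look and compute and a shell command to move; the robot and the scene stay as the last step left them, time stands still between calls to the robot, and variables do not carry over. Pictures are saved under pics/ and viewed, at most 10 in all, crops included, and the job is handed in when it is done.

```bash
ls; mkdir -p pics
python3 - <<'E'
from station import env
import cv2,numpy as np
for n in("scene","top"):
    im=env.camera(n); cv2.imwrite(f"pics/{n}0.png",im)
    p=env.camera_params(n); print(n,p["intrinsics"].tolist(),(-p["R"].T@p["t"]).round(3),p["R"].round(3).tolist())
a=np.hstack([cv2.imread("pics/scene0.png"),cv2.imread("pics/top0.png")])
cv2.imwrite("pics/both0.png",cv2.resize(a,(800,300)))
E
```

```text
pics
scene [[470.0832440119717, 0.0, 261.0332799787666], [0.0, 470.0832440119717, 196.02857557853432], [0.0, 0.0, 1.0]] [1.418 0.706 1.113] [[-0.628, 0.778, -0.012], [0.499, 0.391, -0.773], [-0.597, -0.491, -0.634]]
top [[384.1087983459329, 0.0, 258.76833901142567], [0.0, 384.1087983459329, 187.10161256406786], [0.0, 0.0, 1.0]] [ 0.346 -0.024  1.19 ] [[0.02, -1.0, 0.009], [-0.988, -0.021, -0.151], [0.151, -0.006, -0.989]]
```

View pics/scene0.png

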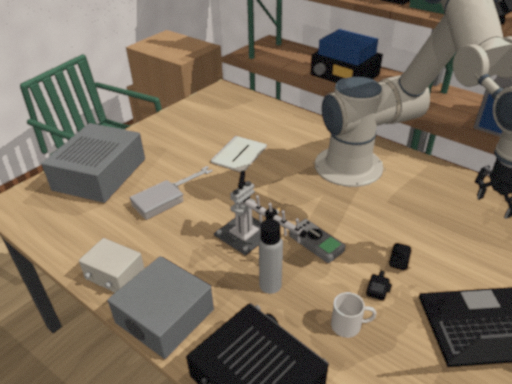

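View pics/top0.png

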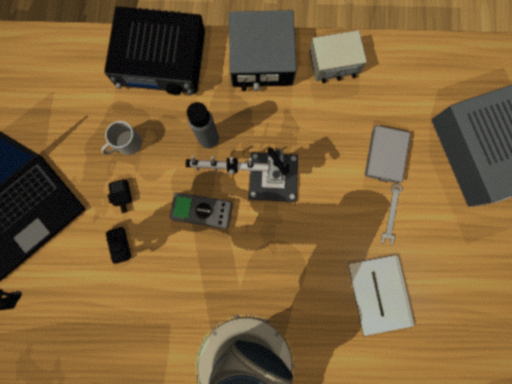

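The top view shows the clamp near pixel (275,160), with the boom pointing left (+y) to (188,163). The flask is on the far side at (203,125) and the multimeter on the near side at (202,211). Next I'll enlarge both views.

```bash
cat > h.py <<'E'
from station import env
import numpy as np,cv2
def onz(n,u,v,z,p=None):
    p=p or env.camera_params(n); c=-p["R"].T@p["t"]
    d=p["R"].T@np.linalg.inv(p["intrinsics"])@[u,v,1]; return (c+d*(z-c[2])/d[2]).round(4)
def proj(n,X,p=None):
    p=p or env.camera_params(n); q=p["intrinsics"]@(p["R"]@np.array(X)+p["t"]); return (q[:2]/q[2]).round(1)
E
python3 - <<'E'
from h import *
a=cv2.imread("pics/top0.png")[90:240,170:310]; b=cv2.imread("pics/scene0.png")[160:310,205:355]
a=cv2.resize(a,None,fx=2.8,fy=2.8,interpolation=2);b=cv2.resize(b,None,fx=2.4,fy=2.8,interpolation=2)
cv2.imwrite("pics/c.png",np.hstack([a,b])); print(a.shape,b.shape)
E
```

```text
(420, 392, 3) (420, 360, 3)
```

View pics/c.png

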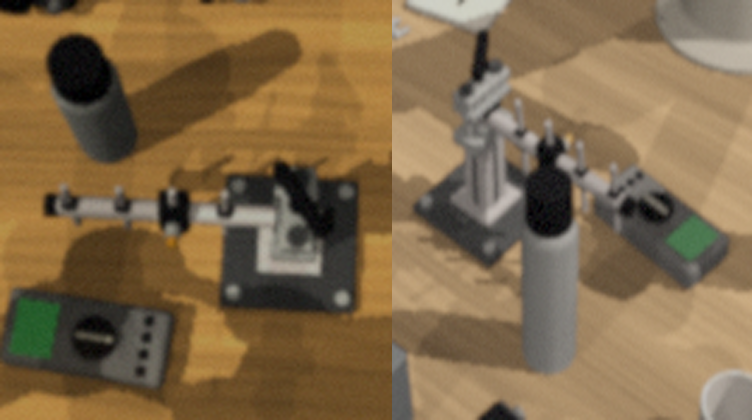

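Left half (top view): the T-handle bar runs from crop (280,168) to (330,230), with its centre about full-image (279,161). The boom axis lies at row ≈164 and its front end at column ≈186. The elements are near upright. Right half (scene view): the flask is on the +x side of the front end.

Run:
```python
from h import *
T=lambda u,v,z:onz("top",170+u/2.8,90+v/2.8,z)
e1,e2=T(280,168,.243),T(330,230,.243); print("handle",e1,e2,(e1+e2)/2,np.linalg.norm(e1-e2),np.degrees(np.arctan2(*(e1-e2)[[1,0]])))
print("boom front",T(45,206,.15),"rear-ish",T(270,215,.15)); print("front elem top",T(64,188,.2),"bot",T(78,222,.1))
print("flask cap",T(79,68,.25))
S=lambda u,v,z:onz("scene",205+u/2.4,160+v/2.8,z)
print("scene handle", S(90,32,.24),S(85,75,.24))
o=env.get_obs();print(o["tcp_pos"],o["tool_rot"].round(3) if hasattr(o["tool_rot"],'round') else o["tool_rot"],env.tcp_to_grasp)
p=env.camera_params("wrist");print((-p["R"].T@p["t"]).round(3),p["R"].round(2).tolist())
```

```text
handle [ 0.5864 -0.0565  0.243 ] [ 0.5303 -0.1022  0.243 ] [ 0.55835 -0.07935  0.243  ] 0.07235813706833534 39.16683731500485
boom front [0.5664 0.1714 0.15  ] rear-ish [ 0.5622 -0.0505  0.15  ]
front elem top [0.5735 0.145  0.2   ] bot [0.5609 0.146  0.1   ]
flask cap [0.6739 0.128  0.25  ]
scene handle [ 0.5362 -0.092   0.24  ] [ 0.5991 -0.0463  0.24  ]
[0.23679243 0.57809052 0.23076601] [[-0.925  0.379 -0.   ]
 [ 0.379  0.925 -0.001]
 [ 0.    -0.001 -1.   ]] -0.0187
[0.159 0.612 0.373] [[0.38, 0.93, -0.0], [0.88, -0.36, 0.32], [0.3, -0.12, -0.95]]
```

```bash
python3 -m creep '[[85,0,0,0.085,0],[85,0,0,0.085,0],[85,0,0,0.085,0],[85,0,0,0.085,0],[85,0.04,-0.082,0,-0.04],[85,0.04,-0.082,0,-0.04],[85,0.04,-0.082,0,-0.04],[85,0.04,-0.082,0,-0.04],[85,0.04,-0.082,0,-0.04],[85,0.04,-0.082,0,-0.04],[85,0.04,-0.082,0,-0.04],[85,0.04,-0.082,0,-0.04]]'
python3 -m creep '[[85,0.04,-0.082,0,-0.04],[85,0.04,-0.082,0,-0.04],[85,0.04,-0.082,0,-0.04],[85,0.04,-0.082,0,-0.04],[85,0.04,-0.082,0,-0.04],[85,0.04,-0.082,0,-0.04],[85,0.04,-0.082,0,-0.04],[85,0.04,-0.082,0,-0.04],[85,0,0,0,0],[85,0,0,0,0]]'
python3 - <<'E'
from h import *
im=env.camera("wrist");cv2.imwrite("pics/w1.png",im)
import pickle;pickle.dump(env.camera_params("wrist"),open("w1.pkl","wb"))
o=env.get_obs();R=np.array(o["tool_rot"]);print(o["qpos"],o["tcp_pos"],np.degrees(np.arctan2(R[1,1],R[0,1])))
E
```

```text
clock: 1.3
tcp_pos: [0.3972, 0.2486, 0.4011]
tool_rot: [[-0.171, 0.985, -0.0], [0.985, 0.171, -0.0], [-0.0, -0.0, -1.0]]
force: [0.9, 0.4, 0.2]
gripper_width: 0.997
gripper_force: 0.0
clock: 2.3
tcp_pos: [0.5569, -0.0784, 0.4006]
tool_rot: [[0.738, 0.675, -0.001], [0.675, -0.738, 0.001], [-0.001, -0.001, -1.0]]
force: [-0.2, -0.3, -0.6]
gripper_width: 0.992
gripper_force: 0.0
[-1.40182752e+01  1.63495118e+01  6.99862624e+01  1.31218020e-02
  9.37232681e+01  3.34271662e+01] [ 0.55661402 -0.07745961  0.40087475] -47.444606700885615
```

View pics/w1.png

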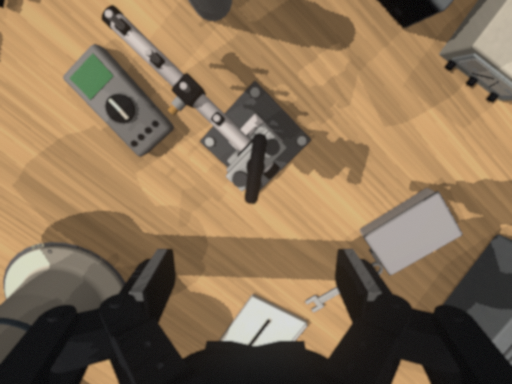

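The handle bar runs from (258,137) to (251,202) in the wrist image. The boom runs from there to (110,14) at the upper left. I'll measure both.

Run:
```python
from h import *
import pickle
p=pickle.load(open("w1.pkl","rb")); im=cv2.imread("pics/w1.png")
m=(im.max(2)<45).astype(np.uint8); m[:125]=0;m[210:]=0;m[:,:235]=0;m[:,272:]=0
n,l,s,c=cv2.connectedComponentsWithStats(m); k=1+np.argmax(s[1:,4]); print(s[k])
r=cv2.minAreaRect(np.argwhere(l==k)[:,::-1].astype(np.float32)); print(r)
b=cv2.boxPoints(r); ed=sorted(b,key=lambda q:q[1]); a,c2=(ed[0]+ed[1])/2,(ed[2]+ed[3])/2
A,B=[onz("",*q,.243,p) for q in(a,c2)]
print(A,B,(A+B)/2,np.linalg.norm(A-B),np.degrees(np.arctan2(*(A-B)[[1,0]])))
print("manual centre", onz("",254.5,169,.243,p))
for q in[(110,14),(118,28),(160,68),(188,90),(219,119),(236,140)]: print(q,onz("",*q,.161,p))
cv2.imwrite("pics/w1z.png",np.hstack([cv2.resize(im[:220,80:280],None,fx=2.7,fy=2.7,interpolation=2)]))
```

```text
[249 135  18  58 492]
((256.11737060546875, 163.2176055908203), (14.438470840454102, 57.25941467285156), 8.530765533447266)
[ 0.5925 -0.0493  0.243 ] [ 0.5404 -0.0849  0.243 ] [ 0.56645 -0.0671   0.243  ] 0.06310126781610655 34.344847928247475
manual centre [ 0.5614 -0.0696  0.243 ]
(110, 14) [0.569  0.1675 0.161 ]
(118, 28) [0.5632 0.1525 0.161 ]
(160, 68) [0.5616 0.0897 0.161 ]
(188, 90) [0.5649 0.0483 0.161 ]
(219, 119) [ 0.5642 -0.0037  0.161 ]
(236, 140) [ 0.5588 -0.0381  0.161 ]
```

View pics/w1z.png

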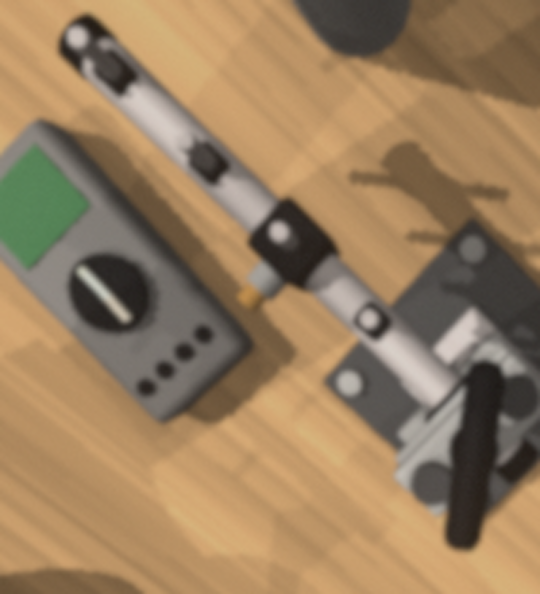

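The crop shows the handle ends at (488,370) and (462,540), and the bright upper element tips at (77,37), (282,231) and (372,319).

Run:
```python
from h import *
import pickle
p=pickle.load(open("w1.pkl","rb")); W=lambda u,v,z:onz("",80+u/2.7,v/2.7,z,p)
A,B=W(488,368,.243),W(462,545,.243)
print(A,B,(A+B)/2,np.linalg.norm(A-B),np.degrees(np.arctan2(*(A-B)[[1,0]])))
print("tips",W(77,37,.2),W(282,231,.203),W(372,319,.206))
```

```text
[ 0.5918 -0.0506  0.243 ] [ 0.5307 -0.0925  0.243 ] [ 0.56125 -0.07155  0.243  ] 0.07408657098287115 34.44081163568549
tips [0.5731 0.1497 0.2   ] [0.5717 0.0467 0.203 ] [ 0.5703 -0.0039  0.206 ]
```

```bash
python3 -m creep '[[85,0.009,0.009,0,-0.037],[85,0,0,-0.09,0],[85,0,0,-0.09,0],[85,0,0,-0.09,0],[85,0,0,-0.07,0],[85,0,0,-0.03,0],[85,0,0,0,0]]' 40
python3 - <<'E'
from h import *
import pickle
im=env.camera("wrist");p=env.camera_params("wrist");cv2.imwrite("pics/w2.png",im);pickle.dump(p,open("w2.pkl","wb"))
o=env.get_obs();R=np.array(o["tool_rot"]);print(o["tcp_pos"],np.degrees(np.arctan2(R[1,1],R[0,1])),o["force"])
print("expected handle px",proj("",[.561,-.073,.243],p))
E
```

```text
clock: 3.05
tcp_pos: [0.5598, -0.0716, 0.2145]
tool_rot: [[0.809, 0.588, -0.004], [0.588, -0.809, 0.001], [-0.002, -0.003, -1.0]]
force: [-0.4, 0.4, 0.4]
gripper_width: 0.998
gripper_force: 0.0
[ 0.56082107 -0.07197878  0.21619453] -54.022405790316824 [0.01913253 0.2343609  0.83877126]
expected handle px [260.9 280.9]
```

View pics/w2.png

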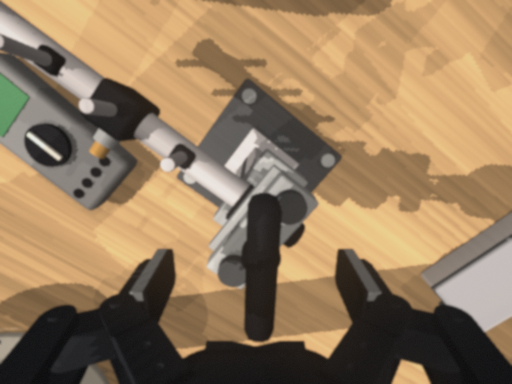

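The handle is centred between the fingers, running from (264,200) to (259,335) in the image, about 1–2° off the tool axis. I'll measure that tilt.

```bash
python3 - <<'E'
from h import *
import pickle
p=pickle.load(open("w2.pkl","rb"))
A,B=onz("",264,197,.243,p),onz("",259.5,338,.243,p);print(A,B,(A+B)/2,np.linalg.norm(A-B),np.degrees(np.arctan2(*(A-B)[[1,0]])))
E
python3 -m creep '[[30,0,0,0,0],[30,0,0,0,0],[30,0,0,0,0],[30,0,0,0,0],[30,0,0,0,0],[30,0,0,0,0]]' 40
```

```text
[ 0.5963 -0.0487  0.243 ] [ 0.5323 -0.0933  0.243 ] [ 0.5643 -0.071   0.243 ] 0.07800743554303018 34.871676373193175
clock: 3.7
tcp_pos: [0.5614, -0.0732, 0.2164]
tool_rot: [[0.81, 0.586, 0.0], [0.586, -0.81, -0.0], [0.0, 0.0, -1.0]]
force: [-0.7, 0.3, 0.2]
gripper_width: 0.352
gripper_force: 0.0
```

```bash
python3 -m creep '[[30,0,0,0,-0.006],[10,0,0,0,0],[10,0,0,0,0],[10,0,0,0,0],[10,0,0,0,0],[10,0,0,0,0]]' 40
python3 - <<'E'
from h import *
o=env.get_obs();R=np.array(o["tool_rot"]);print(o["qpos"],o["tcp_pos"],np.degrees(np.arctan2(R[1,1],R[0,1])),o["force"],o["moment"],o["gripper_width"]*85.4,o["gripper_force"])
E
```

```text
clock: 4.3
tcp_pos: [0.5619, -0.0738, 0.2165]
tool_rot: [[0.822, 0.57, 0.001], [0.57, -0.822, -0.001], [0.0, 0.001, -1.0]]
force: [2.2, -4.7, 1.1]
gripper_width: 0.175
gripper_force: 43.6
[-1.34919404e+01  2.44347722e+01  8.66280076e+01 -4.06744254e-02
  6.88686445e+01  4.17594706e+01] [ 0.56191597 -0.07375734  0.21647405] -55.23678181685686 [ 2.21150467 -4.72423007  1.06241247] [-0.60754236 -0.20881276 -0.08954033] 14.912484802884988 43.57799291610718
```

```bash
python3 -m creep '[[10,0,0,0,0.03],[10,0,0,0,0.03],[10,0,0,0,0.03],[10,0,0,0,0.03],[10,0,0,0,0.03],[10,0,0,0,0.03]]'
python3 -m creep '[[10,0,0,0,0.03],[10,0,0,0,0.03],[10,0,0,0,0.03],[10,0,0,0,0.03],[10,0,0,0,0.03],[10,0,0,0,0.03],[10,0,0,0,0],[10,0,0,0,0]]'
python3 - <<'E'
from h import *
o=env.get_obs();R=np.array(o["tool_rot"]);print(o["tcp_pos"],np.degrees(np.arctan2(R[1,1],R[0,1])),o["force"],o["moment"],o["gripper_width"]*85.4,o["gripper_force"])
E
```

```text
clock: 4.9
tcp_pos: [0.5614, -0.0734, 0.2165]
tool_rot: [[0.384, 0.923, 0.0], [0.923, -0.384, -0.0], [-0.0, 0.0, -1.0]]
force: [-1.1, -2.2, 4.2]
gripper_width: 0.177
gripper_force: 44.1
clock: 5.7
tcp_pos: [0.5609, -0.0734, 0.2164]
tool_rot: [[-0.167, 0.986, -0.001], [0.986, 0.167, -0.0], [-0.0, -0.001, -1.0]]
force: [-5.3, -2.3, 7.0]
gripper_width: 0.18
gripper_force: 44.4
[ 0.56085456 -0.07337781  0.21644594] 9.598131829951221 [-5.27571566 -2.3257374   7.0078563 ] [-0.36258716  0.96925555  0.04893116] 15.34964969612891 44.41913902759552
```

```bash
python3 -m creep '[[45,0,0,0,0],[45,0,0,0,0],[45,0,0,0,0],[45,0,0,0.08,0],[45,0,0,0.08,0],[0,0,0,0.07,0],[0,0.02,0.08,0,-0.013],[0,0.02,0.09,0,-0.013],[0,0.02,0.09,0,-0.013],[0,0.018,0.08,0,-0.013],[0,0,0,0,0],[0,0,0,0,0]]'
python3 - <<'E'
from h import *
import pickle
im=env.camera("wrist");p=env.camera_params("wrist");cv2.imwrite("pics/w3.png",im);pickle.dump(p,open("w3.pkl","wb"))
o=env.get_obs();R=np.array(o["tool_rot"]);print(o["tcp_pos"],np.degrees(np.arctan2(R[1,1],R[0,1])),o["force"])
for X in([.563,.149,.2],[.563,.097,.2],[.563,.047,.2],[.600,.097,.187]):print(X,proj("",X,p))
E
```

```text
clock: 6.9
tcp_pos: [0.6004, 0.0977, 0.331]
tool_rot: [[-0.006, 1.0, -0.0], [1.0, 0.006, -0.0], [-0.0, -0.0, -1.0]]
force: [-0.6, -0.3, -0.8]
gripper_width: -0.002
gripper_force: 0.0
[0.60032139 0.09675761 0.33110171] 0.272492690563231 [-0.22742955  0.52659603  0.42416147]
[0.563, 0.149, 0.2] [217.  132.6]
[0.563, 0.097, 0.2] [218.9 184.9]
[0.563, 0.047, 0.2] [220.6 229.8]
[0.6, 0.097, 0.187] [255.6 181.5]
```

View pics/w3.png

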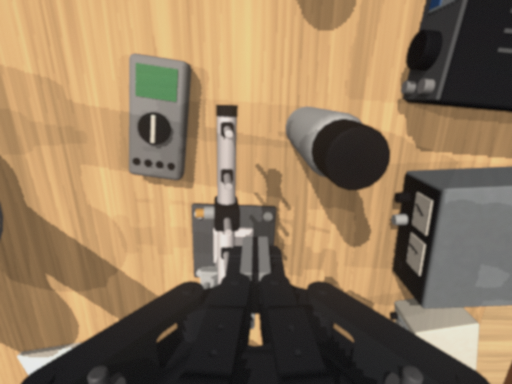

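The front element's upper tip is at (228,130) and the third element's at (226,176), both leaning slightly towards +x. The flask cap is at (350,155) with its left edge at 313. I'll check the clearance.

```bash
python3 - <<'E'
from h import *
import pickle
p=pickle.load(open("w3.pkl","rb"))
print(onz("",228,130,.2,p),onz("",226,176,.2,p),"cap",onz("",350,155,.25,p),onz("",313,155,.25,p),"boom",onz("",227,112,.16,p),onz("",226,152,.161,p))
E
python3 -m creep '[[0,0,0,-0.09,0],[0,0,0,-0.09,0],[0,0,0,-0.09,0],[0,0,0,-0.018,0],[0,0,0,0,0]]'
```

```text
[0.5735 0.1515 0.2   ] [0.5704 0.1064 0.2   ] cap [0.6748 0.138  0.25  ] [0.6454 0.1378 0.25  ] boom [0.5692 0.1658 0.16  ] [0.567  0.1232 0.161 ]
clock: 7.45
tcp_pos: [0.6, 0.0959, 0.1869]
tool_rot: [[-0.003, 1.0, -0.002], [1.0, 0.003, -0.0], [-0.0, -0.002, -1.0]]
force: [0.0, -0.1, 0.9]
gripper_width: -0.002
gripper_force: 0.0
```

```bash
python3 -m creep '[[0,-0.017,0,-0.001,0],[0,-0.017,0,-0.001,0],[0,-0.010,0,-0.001,0],[0,-0.010,0,-0.001,0],[0,-0.009,0,-0.001,0],[0,-0.009,0,-0.001,0]]'
python3 -m creep '[[0,-0.010,0,-0.004,0],[0,-0.010,0,-0.004,0],[0,-0.009,0,-0.005,0],[0,-0.009,0,-0.005,0],[0,-0.013,0,-0.013,0],[0,-0.013,0,-0.013,0],[0,-0.007,0,-0.004,0],[0,-0.007,0,-0.004,0],[0,0,0,-0.004,0],[0,0,0,-0.004,0],[0,0,0,0,0],[0,0,0,0,0]]'
python3 - <<'E'
from h import *
o=env.get_obs();print(o["tcp_pos"],o["force"],o["moment"])
E
```

```text
clock: 8.05
tcp_pos: [0.5641, 0.0969, 0.1845]
tool_rot: [[-0.004, 1.0, 0.0], [1.0, 0.004, 0.0], [0.0, 0.0, -1.0]]
force: [0.3, 0.0, -0.2]
gripper_width: -0.001
gripper_force: 0.4
clock: 9.25
tcp_pos: [0.5256, 0.0969, 0.1543]
tool_rot: [[-0.004, 1.0, 0.0], [1.0, 0.004, 0.0], [0.0, 0.0, -1.0]]
force: [-0.9, -0.2, 0.1]
gripper_width: -0.001
gripper_force: 0.0
[0.52557021 0.0968716  0.15425117] [-0.86311919 -0.21364215  0.09023687] [ 0.01556574 -0.00010157  0.02434343]
```

```bash
python3 -m creep '[[0,0,0,0.08,0],[0,0,0,0.09,0],[0,0,0,0.09,0],[0,0,-0.09,0.09,0],[0,0,0,0,0]]'
python3 - <<'E'
from h import *
import pickle
im=env.camera("wrist");p=env.camera_params("wrist");cv2.imwrite("pics/w4.png",im);pickle.dump(p,open("w4.pkl","wb"))
s=env.camera("scene");cv2.imwrite("pics/s4.png",s)
cv2.imwrite("pics/c4.png",np.hstack([cv2.resize(im[60:300,150:390],(400,400),interpolation=2),cv2.resize(s[160:310,205:355],(400,400),interpolation=2)]))
print(proj("",[.566,.149,.15],p),env.get_obs()["tcp_pos"])
E
```

```text
clock: 9.75
tcp_pos: [0.5275, 0.0592, 0.3247]
tool_rot: [[-0.003, 1.0, 0.008], [1.0, 0.003, -0.001], [-0.001, 0.008, -1.0]]
force: [-0.3, 0.7, -0.9]
gripper_width: -0.0
gripper_force: 0.0
[293.1  92.7] [0.5256971  0.06102773 0.32029614]
```

View pics/c4.png

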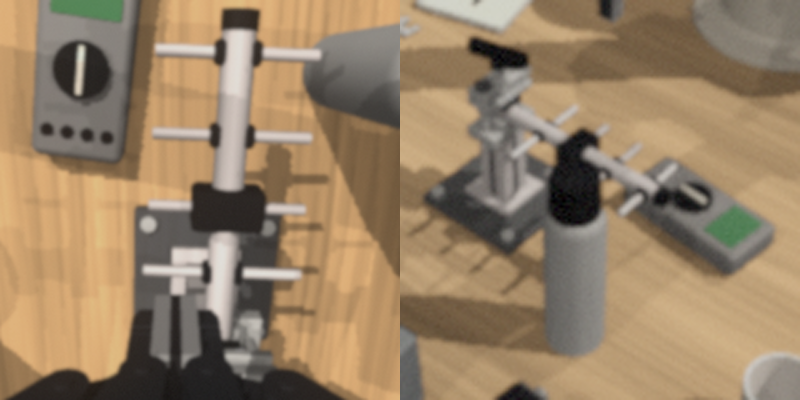

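All four elements now appear level, and the flask and multimeter have not moved. In the wrist crop the front element runs from (157,48) to (320,55). Next is a second wrist view from the side, to triangulate the tips and check the level.

```bash
python3 -m creep '[[0,-0.09,0,0,0],[0,-0.09,0,0,0],[0,-0.08,0,0,0],[0,0,0,0,0],[0,0,0,0,0],[0,0,0,0,0]]'
python3 - <<'E'
from h import *
import pickle
im=env.camera("wrist");p=env.camera_params("wrist");cv2.imwrite("pics/w5.png",im);pickle.dump(p,open("w5.pkl","wb"))
print(proj("",[.566,.149,.15],p),env.get_obs()["tcp_pos"])
q=pickle.load(open("w4.pkl","rb"));P=[c["intrinsics"]@np.c_[c["R"],c["t"]] for c in(q,p)]
a=cv2.imread("pics/w4.png")
A=cv2.resize(a[75:235,220:360],(525,600),interpolation=2)
u,v=[int(k) for k in proj("",[.566,.1,.15],p)];print(u,v);u0=max(0,min(u-70,512-70-70));v0=max(0,v-80);print("crop5",u0,v0)
cv2.imwrite("pics/c5.png",np.hstack([cv2.resize(a[75:235,230:350],(400,533),interpolation=2),cv2.resize(im[v0:v0+160,u0:u0+120],(400,533),interpolation=2)]))
E
```

```text
clock: 10.45
tcp_pos: [0.396, 0.0617, 0.3192]
tool_rot: [[-0.004, 1.0, -0.001], [1.0, 0.004, 0.0], [0.0, -0.001, -1.0]]
force: [-0.7, -0.9, -0.5]
gripper_width: -0.001
gripper_force: 0.0
[420.2  94.8] [0.39617146 0.06166422 0.31920377]
411 142
crop5 341 62
```

View pics/c5.png

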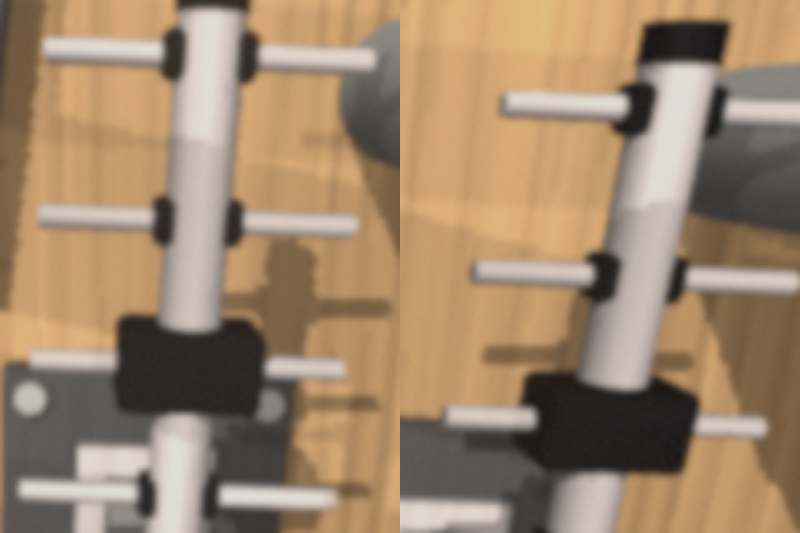

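Both views show the element ends clearly. Third element: left end (40,215) in view 4 and (74,271) in view 5. Feed-box element: (30,358)–(345,369) in view 4 and (45,414)–(367,427) in view 5. I'll triangulate these.

Run:
```python
from h import *
import pickle
q,p=[pickle.load(open(f,"rb")) for f in("w4.pkl","w5.pkl")];P=[c["intrinsics"]@np.c_[c["R"],c["t"]] for c in(q,p)]
# right end of third/front in w5 from brightness profile along row
im=cv2.imread("pics/w5.png");g=im.min(2).astype(int)
for r in(94,95,96,145,146,147): print(r,g[r,445:480].tolist())
def tri(a,b):
    a=np.array(a)/3.3333+[230,75]-.35;b=np.array(b)/3.3333+[341,62]-.35
    X=cv2.triangulatePoints(P[0],P[1],a,b).ravel();return (X[:3]/X[3]).round(4)
for n,a,b in(("3L",(38,215),(72,271)),("2L",(28,358),(44,414)),("2R",(346,369),(369,427)),("1L",(42,48),(101,103))):print(n,tri(a,b))
```

```text
94 [202, 202, 202, 202, 202, 202, 203, 203, 203, 203, 202, 202, 202, 202, 201, 200, 198, 198, 197, 196, 195, 194, 194, 193, 194, 193, 189, 179, 158, 135, 124, 123, 123, 124, 124]
95 [199, 199, 200, 200, 201, 200, 201, 201, 201, 201, 203, 202, 202, 202, 202, 202, 202, 202, 202, 201, 202, 202, 202, 202, 202, 202, 200, 191, 167, 138, 124, 122, 122, 122, 124]
96 [187, 188, 189, 189, 191, 191, 192, 192, 192, 194, 193, 195, 195, 194, 195, 196, 196, 197, 197, 198, 199, 198, 198, 199, 199, 200, 199, 189, 166, 138, 123, 121, 121, 121, 122]
145 [195, 196, 196, 194, 194, 194, 194, 194, 193, 194, 192, 192, 191, 188, 180, 152, 114, 82, 69, 67, 67, 66, 66, 64, 65, 65, 65, 63, 63, 62, 65, 75, 87, 92, 93]
146 [194, 193, 194, 195, 194, 194, 195, 195, 195, 196, 194, 196, 194, 193, 186, 161, 121, 85, 70, 67, 67, 66, 66, 64, 66, 65, 63, 63, 62, 62, 64, 70, 83, 91, 92]
147 [180, 181, 181, 184, 183, 183, 184, 185, 185, 186, 187, 187, 186, 187, 177, 153, 113, 81, 69, 68, 66, 68, 65, 65, 65, 63, 64, 63, 62, 61, 60, 68, 82, 90, 89]
3L [0.5111 0.1003 0.1528]
2L [0.5071 0.052  0.1544]
2R [0.615  0.0496 0.1591]
1L [0.5131 0.1516 0.1539]
```

Run:
```python
from h import *
import pickle
q,p=[pickle.load(open(f,"rb")) for f in("w4.pkl","w5.pkl")];P=[c["intrinsics"]@np.c_[c["R"],c["t"]] for c in(q,p)]
I=[cv2.imread(f"pics/{k}.png").min(2).astype(float) for k in("w4","w5")]
O=[(230,75),(341,62)]
def edge(k,c,s):   # sub-pixel rod end near c, rod lies on side -s
    u,v=np.array(c)/3.3333+O[k]-.35; r=round(v); x=np.arange(round(u)-7,round(u)+8); g=I[k][r-1:r+2,x].mean(0)
    if s<0: x,g=x[::-1],g[::-1]
    h=(g[:4].mean()+g[-5:].mean())/2; i=np.argmax(g<h); e=x[i-1]+(x[i]-x[i-1])*(g[i-1]-h)/(g[i-1]-g[i]); return [e,v]
D={1:[(42,48),(376,59),(101,103),(440,112)],2:[(28,358),(346,369),(44,414),(369,427)],3:[(38,215),(358,226),(72,271),(400,282)]}
for n,(a,b,c,d) in D.items():
    T=[]
    for A,B,s in((a,c,-1),(b,d,1)):
        ea,eb=edge(0,A,s),edge(1,B,s); X=cv2.triangulatePoints(P[0],P[1],np.array(ea),np.array(eb)).ravel();T.append(X[:3]/X[3]); print(np.round(ea+eb,1),end=' ')
    L,R=T;print(n,L.round(4),R.round(4),"len",np.linalg.norm(R-L).round(4),"tilt deg",np.degrees(np.arcsin((R-L)[2]/np.linalg.norm(R-L))).round(2))
```

```text
[242.3  89.1 372.6  92.6] [342.1  92.4 473.1  95.3] 1 [0.5133 0.1515 0.1577] [0.615 0.149 0.158] len 0.1017 tilt deg 0.21
[238.4 182.1 354.7 185.9] [333.1 185.4 450.6 189.8] 2 [0.5076 0.0524 0.1557] [0.615  0.0492 0.1579] len 0.1074 tilt deg 1.22
[240.5 139.2 363.7 143. ] [336.9 142.5 460.7 146.3] 3 [0.5107 0.101  0.1578] [0.6146 0.0979 0.1581] len 0.1039 tilt deg 0.19
```

Level to within about 1°. Now I'll go back to the handle in the pose where I left it and retighten by the same angle.

```bash
python3 -m creep '[[60,0.066,-0.054,0,0.013],[60,0.066,-0.054,0,0.013],[60,0.066,-0.054,0,0.013],[60,0.066,-0.054,0,0.013],[60,0.066,-0.054,0,0],[60,0,0,0,0],[60,0,0,0,0]]'
python3 - <<'E'
from h import *
im=env.camera("wrist");p=env.camera_params("wrist");cv2.imwrite("pics/w6.png",im)
o=env.get_obs();R=np.array(o["tool_rot"]);print(o["tcp_pos"],np.degrees(np.arctan2(R[1,1],R[0,1])),o["gripper_width"])
c=proj("",[.561,-.0734,.243],p);print(c)
m=(im.max(2)<45).astype(np.uint8);u,v=map(int,c)
for r in range(v-45,v+46,10): x=np.flatnonzero(m[r,u-40:u+40])+u-40; print(r,x.min() if len(x) else None,x.max() if len(x) else None)
E
```

```text
clock: 11.2
tcp_pos: [0.5612, -0.0741, 0.3183]
tool_rot: [[-0.165, 0.986, -0.002], [0.986, 0.165, 0.001], [0.001, -0.002, -1.0]]
force: [0.5, 0.7, 0.2]
gripper_width: 0.703
gripper_force: 0.0
[ 0.56050554 -0.07341609  0.31870432] 9.563005185343606 0.7031024925044158
[256.4 205.6]
160 247 262
170 248 262
180 248 262
190 246 265
200 244 264
210 249 262
220 254 262
230 256 261
240 None None
250 None None
```

```bash
python3 -m creep '[[60,0,0,-0.08,0],[60,0,0,-0.08,0],[60,0,0,-0.044,0],[60,0,0,0,0],[10,0,0,0,0],[10,0,0,0,0],[10,0,0,0,0],[10,0,0,0,0],[10,0,0,0,0],[10,0,0,0,0]]' 40
python3 - <<'E'
from h import *
o=env.get_obs();R=np.array(o["tool_rot"]);print(o["tcp_pos"],np.degrees(np.arctan2(R[1,1],R[0,1])),o["force"],o["moment"],o["gripper_width"]*85.4,o["gripper_force"])
E
```

```text
clock: 12.25
tcp_pos: [0.561, -0.0735, 0.2192]
tool_rot: [[-0.167, 0.986, 0.002], [0.986, 0.167, -0.0], [-0.001, 0.002, -1.0]]
force: [-2.8, 0.8, 9.3]
gripper_width: 0.178
gripper_force: 42.0
[ 0.56096    -0.07353676  0.21922306] 9.588679897155595 [-2.81002038  0.83115484  9.30836088] [0.12849509 0.46480246 0.02652334] 15.162739970987964 42.03472673892975
```

```bash
python3 -m creep '[[10,0,0,0,-0.03],[10,0,0,0,-0.03],[10,0,0,0,-0.03],[10,0,0,0,-0.03],[10,0,0,0,-0.03],[10,0,0,0,-0.03]]'
python3 -m creep '[[10,0,0,0,-0.03],[10,0,0,0,-0.03],[10,0,0,0,-0.03],[10,0,0,0,-0.03],[10,0,0,0,-0.03],[10,0,0,0,-0.03],[10,0,0,0,0],[10,0,0,0,0],[10,0,0,0,0]]'
python3 - <<'E'
from h import *
o=env.get_obs();R=np.array(o["tool_rot"]);print(o["tcp_pos"],np.degrees(np.arctan2(R[1,1],R[0,1])),o["force"],o["moment"],o["gripper_width"]*85.4,o["gripper_force"])
E
```

```text
clock: 12.85
tcp_pos: [0.5615, -0.0736, 0.2192]
tool_rot: [[0.391, 0.92, 0.003], [0.92, -0.391, -0.001], [0.001, 0.003, -1.0]]
force: [1.9, 0.6, 7.2]
gripper_width: 0.18
gripper_force: 41.7
clock: 13.75
tcp_pos: [0.5618, -0.0739, 0.2192]
tool_rot: [[0.82, 0.572, 0.004], [0.572, -0.82, -0.001], [0.003, 0.003, -1.0]]
force: [3.0, -1.8, 7.1]
gripper_width: 0.178
gripper_force: 41.7
[ 0.56181867 -0.07394653  0.21920368] -55.13162739731649 [ 3.03956594 -1.76219109  7.11868699] [-0.33667153 -0.54162278 -0.12245144] 15.24309867122464 41.728511452674866
```

```bash
python3 -m creep '[[60,0,0,0,0],[60,0,0,0,0],[60,0,0,0,0],[60,0,0,0,0],[60,0,0,0.08,0],[60,0,0,0.09,0],[60,0,0,0.09,0],[60,-0.06,-0.06,0.05,0],[60,0,0,0,0],[60,0,0,0,0],[60,0,0,0,0]]'
python3 - <<'E'
from h import *
import pickle
im=env.camera("wrist");p=env.camera_params("wrist");cv2.imwrite("pics/w7.png",im);pickle.dump(p,open("w7.pkl","wb"))
t=env.camera("top");cv2.imwrite("pics/top7.png",t)
print(proj("",[.5941,-.0502,.243],p),proj("",[.5285,-.0960,.243],p))
cv2.imwrite("pics/c7.png",np.hstack([cv2.resize(im[:260,120:380],(400,400),interpolation=2),cv2.resize(t[90:240,170:320],(400,400),interpolation=2)]))
E
```

```text
clock: 14.85
tcp_pos: [0.5303, -0.1031, 0.3718]
tool_rot: [[0.821, 0.571, -0.001], [0.571, -0.821, 0.001], [-0.001, -0.001, -1.0]]
force: [-0.7, -0.9, -0.8]
gripper_width: 0.7
gripper_force: 0.0
[249.6  97.3] [250.2 182.1]
```

View pics/c7.png

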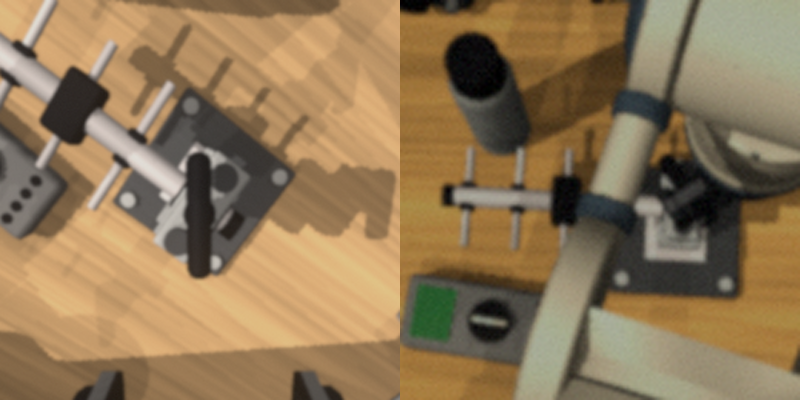

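The wrist view (left) shows the handle back at its original angle, with both ends near column 249.5 in the full image; 249.6 and 250.2 were predicted. The top view (right) shows the elements spread evenly on both sides of the boom, with the flask and multimeter where they were.

```bash
python3 -c "
from station import env
print(env.sign_off())"
```

```text
the job is handed in; nothing more can be done
None
```

The antenna is now horizontally polarised and the job is handed in. I backed the screw off about 65°, rolled the elements level (measured within about 1°), and turned the screw back by the same angle. The flask and multimeter showed no movement, nothing else was touched, and it took about 15 s of the 70 s.

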